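# Fetch the grain focuser from behind the bottles

### The arm

A 6-joint arm with a two-finger parallel gripper is mounted at the origin on the work surface. World frame = base frame: x ahead of the robot, y to its left, z up, the work surface at z = 0. Lengths are in mm, angles in degrees, forces in N, time in s.
With the tool pointing down it reaches from about 350 to 800 mm from the base axis. Payload 7.3 kg.
Tool frame: the origin (TCP) lies midway between the tips of the shut fingers; the grasp point (between the pads) lies bot.grasp_offset behind it (bot.grasp_offset is the distance from the TCP to the grasp point, in mm); z points along the fingers, y is the line along which they close (so a half turn about z gives the same grasp; the last joint's range is limited). The gripper opens to 85 mm and grips with 20 to 120 N. Pads are 22 mm wide; open, the fingers measure 114 mm over their backs; the gripper's body (76 mm by 85 mm) begins 54 mm behind the grasp point. The pads swing forward as they close: fully open they stand 13 mm farther back than shut.
Start: joints at [-82.105, 19.595, 87.324, -0, 73.075, -8.365], TCP at [147.025, -504.012, 231.322] pointing down, gripper open.
Joint ranges: [-145.02, 145.02], [-44.19, 115.74], [2.07, 154.8], [-57.11, 237.11], [16.16, 152.29], [-177.93, 177.93]. Speed limits (degrees/s): [147.25, 147.25, 180, 180, 180, 180].

### API

Orientations are given as [roll, pitch, yaw] about the fixed x, y, z axes, in that order (R = Rz(yaw) Ry(pitch) Rx(roll)).
In Python, from rig import bot gives the robot as it stands. The module is installed in compiled form; this text tells all that it offers.
- The arm moves only by the tool step_arm, never from a script. Its argument "commands" is a list of rows, each a list of 7 numbers: the opening in per cent of the stroke, from 0 (shut) to 100 (fully open), then the shift along the tool's x, y, z in cm, then the turn, a rotation vector about the tool's x, y, z in rad. A call has exactly 8 rows; each row shifts and turns the commanded pose from where the row before left it, along the tool's axes as they then stand; what a row does not reach is not made up. A row lasts 1/10 s, in which the tool goes at most 50 mm and 8.59 degrees, less where a joint would pass 70% of its speed; a pose out of reach is approached as far as the arm can. A call with a gripper value outside its range is refused whole. The fingers move at their own pace and stop on an object; "squeeze" is the grip in N (left out, the last holds). Time passes only in rows, so rows that do not move let the fingers close, or fill a call up. It gives the time, the measured TCP pose, the force, the opening and the grip force at its end, in the units of the state.
- bot.observe(): the state, without advancing time (a new reading comes with each control period).
- bot.grab_frame(name): name is "side" or "top"; returns (picture, depth): 420x560x3 uint8, red, green, blue; 420x560 float32, mm along the optical axis (not along the pixel's ray), 0 where there is no reading.
- bot.camera_info(name): a dict with "K" (3x3 intrinsics, pixels), "R" (3x3) and "t" (3): a world point X has camera coordinates R X + t. Camera axes: x right, y down, z forward; pixel columns grow to the right and rows downward; lengths in mm; the calibration is good to about 2 mm. A picture is of the moment at which its call begins. camera_info takes no time and is no camera call.
- bot.hand_in(): hands the job in; it is judged then, once.
The state is a dict: "time": time; "q": joint angles; "dq": joint speeds; "joint_efforts": joint torques, N m; "position": TCP position; "tool_rot": TCP orientation; "contact_force": force on the tool from outside, world axes, zero at the start; "ft_torque": the same for the moment, N m; "opening": finger opening in mm; "gripper_force": force on a finger pad.
Only numpy, scipy, OpenCV 4.12 (cv2) and the standard library are available. Lean on these libraries where they do the work, as an engineer would, in place of code of your own. Each camera call takes 0.05 s, during which the arm holds its last target. There are 200 camera calls.

### The job

Clear the tray's front row first: stand the amber bottle, the square bottle and the spray can on the rubber mat. Then take the grain focuser from behind them and stand it in the middle of the easel's white picture area. Once it stands there, put the bottles and the can back on the tray, each in the very place it came from; keep everything upright and leave the film can, the loupe and the pen mug where they are.

Things in the scene. Friction and masses are not known exactly. Their poses are not given: they have to be found in the camera images.
- tray: Shallow open plywood tray, fixed to the bench, 164 mm (x) by 250 mm (y), rim 22 mm high, 8 mm walls, 8 mm thick floor. Origin at the centre of its underside on the bench; the tray's x points from its front (robot) side to its back, y along its length. The three tall things stand in a row along y in its front half, the focuser behind them (tray +x side), about 10 mm from their backs.
- amber_mid (a point): Round amber glass bottle, 120 mm tall, body 48 mm across up to 64 mm, sloping shoulder to 82 mm, neck about 26 mm across, black screw cap 30 mm across over the top 24 mm. Loose, about 0.22 kg. Point on its axis half-way up (60 mm above its foot), z up.
- square_mid (a point): Square white plastic bottle, 130 mm tall, body 46 by 46 mm up to 84 mm, sloping shoulder to 96 mm, round screw cap 35 mm across over the top 24 mm. Loose, about 0.22 kg. Point on its axis half-way up (65 mm above its foot), z up, x and y square to its sides.
- aircan_mid (a point): Round bare-metal compressed-air spray can, 140 mm tall, body 50 mm across up to 100 mm, grey plastic cap 43 mm across over the top 35 mm. Loose, about 0.2 kg. Point on its axis half-way up (70 mm above its foot), z up.
- focuser_mid (a point): Black grain focuser, 0.16 kg, loose, 81 mm tall: foot plate 44 (x) by 78 (y) by 6 mm, tilted mirror at the -y end, upright block 30 mm wide in x, from y = -2 to +22 mm, top 48 mm above the foot's underside; from it a 26 mm tube leans up to +y. Point above the foot plate's centre, 38 mm above its underside, z up. Pinch the block across x at y = +10 mm, 40 mm up.
- easel_mid (a point): Centre of the white picture area of a grey masking easel, on its surface, 12 mm above the bench. The easel is fixed, 210 mm (x) by 240 mm (y); the white area is 130 mm (x) by 182 mm (y), framed by steel blades 2 mm high; a hinge bar up to 26 mm high runs along its +x edge.
- mat: Black rubber mat with a thin grey border line, fixed on the bench, 190 mm (x) by 220 mm (y), 4 mm thick. Origin at the centre of its underside on the bench.
- filmcan_mid (a point): Small black film can with a grey lid, 33 mm across, 51 mm tall, loose, stands at the back of the tray near its +y end. Not part of the job. Point on its axis half-way up.
- loupe_mid (a point): Round loupe with a clear skirt, 46 mm across, 42 mm tall, loose on the bench beyond the work. Not part of the job. Point on its axis half-way up.
- mug_mid (a point): White mug with pens and green scissors, 76 mm across, mug 92 mm and contents up to 165 mm tall, loose on the bench beyond the work. Not part of the job. Point on its axis, 46 mm above the bench.

How it is judged (in metres and radians):
On the way, in this order (a step that is already met when the one before it is completed fails the run):
1. both bottles and the can stand on the mat, let go, while the focuser is still in its place on the tray (x of amber_mid in the frame of mat between -0.095 and 0.095 m and y of amber_mid in the frame of mat between -0.11 and 0.11 m and height (world z) of amber_mid between 0.06 and 0.07 m and angle between each of amber_mid, square_mid, aircan_mid's own z axis and vertical below 0.1 rad and linear speed of each of amber_bottle, square_bottle, air_can below 0.02 m/s and angular speed of each of amber_bottle, square_bottle, air_can below 0.2 rad/s and contact force between the fingers and amber_bottle below 0.05 N and x of square_mid in the frame of mat between -0.095 and 0.095 m and y of square_mid in the frame of mat between -0.11 and 0.11 m and height (world z) of square_mid between 0.065 and 0.075 m and contact force between the fingers and square_bottle below 0.05 N and x of aircan_mid in the frame of mat between -0.095 and 0.095 m and y of aircan_mid in the frame of mat between -0.11 and 0.11 m and height (world z) of aircan_mid between 0.07 and 0.08 m and contact force between the fingers and air_can below 0.05 N and distance of focuser_mid from where it was at the start of the episode below 0.03 m), for 0.2 s.
2. the focuser stands in the middle of the easel, let go, while both bottles and the can still stand on the mat (horizontal distance between focuser_mid and easel_mid below 0.015 m and z of focuser_mid in the frame of easel_mid between 0.034 and 0.042 m and angle between focuser_mid's own z axis and vertical below 0.08 rad and linear speed of each of focuser, amber_bottle, square_bottle, air_can below 0.02 m/s and angular speed of each of focuser, amber_bottle, square_bottle, air_can below 0.2 rad/s and contact force between the fingers and focuser below 0.05 N and x of amber_mid in the frame of mat between -0.095 and 0.095 m and y of amber_mid in the frame of mat between -0.11 and 0.11 m and height (world z) of amber_mid between 0.06 and 0.07 m and angle between each of amber_mid, square_mid, aircan_mid's own z axis and vertical below 0.1 rad and contact force between the fingers and amber_bottle below 0.05 N and x of square_mid in the frame of mat between -0.095 and 0.095 m and y of square_mid in the frame of mat between -0.11 and 0.11 m and height (world z) of square_mid between 0.065 and 0.075 m and contact force between the fingers and square_bottle below 0.05 N and x of aircan_mid in the frame of mat between -0.095 and 0.095 m and y of aircan_mid in the frame of mat between -0.11 and 0.11 m and height (world z) of aircan_mid between 0.07 and 0.08 m and contact force between the fingers and air_can below 0.05 N), for 0.2 s.
At the end, for the whole second after the job is handed in: The focuser stands upright on the easel, its centre within 15 mm of the middle of the white area; the amber bottle, the square bottle and the spray can stand upright on the tray, each within 15 mm of where it stood at the start; all let go and at rest (horizontal distance between focuser_mid and easel_mid below 0.015 m and z of focuser_mid in the frame of easel_mid between 0.034 and 0.042 m and angle between focuser_mid's own z axis and vertical below 0.08 rad and linear speed of each of focuser, amber_bottle, square_bottle, air_can below 0.02 m/s and angular speed of each of focuser, amber_bottle, square_bottle, air_can below 0.2 rad/s and contact force between the fingers and focuser below 0.05 N and distance of each of amber_mid, square_mid, aircan_mid from where it was at the start of the episode below 0.015 m and angle between each of amber_mid, square_mid, aircan_mid's own z axis and vertical below 0.1 rad and contact force between the fingers and amber_bottle below 0.05 N and contact force between the fingers and square_bottle below 0.05 N and contact force between the fingers and air_can below 0.05 N); the robot touches nothing.
It fails at once if the film can, the loupe or the pen mug is pushed more than 20 mm from its place (distance of any of filmcan_mid, loupe_mid, mug_mid from where it was at the start of the episode above 0.02 m).
It fails at once if a bottle, the can or the focuser is tipped over (more than 35 degrees) (angle between any of amber_mid, square_mid, aircan_mid, focuser_mid's own z axis and vertical above 0.61 rad).
It also fails if it takes over 144 s, if anything falls off the work surface, if the arm or the gripper's body presses on something with over 40 N, if the wrist force passes 120 N, or if a joint passes its speed limit or range.

## Working session

There is one attempt and no reset: what is moved stays moved. The work goes in short steps, Python scripts to look and compute and a tool call to move; the robot and the scene stay as the last step left them, time stands still between calls to the robot, and variables do not carry over. Pictures are saved under pics/ and viewed, at most 14 in all, crops included, and the job is handed in when it is done.

Besides the shell and the picture viewer there is one more tool, called after ">>>" as name([rows], argument=value, ...), one row to a line, values as JSON. step_arm: Moves the arm, as the interface text tells. Its arguments: {"type":"object","properties":{"commands":{"type":"array","items":{"type":"array","items":{"type":"number"}}},"squeeze":{"type":"number"}},"required":["commands"]}

```bash
mkdir -p pics; cat > h.py <<'E'
import numpy as np,cv2
from rig import bot
def ray(n,u,v):
    c=bot.camera_info(n);R=np.array(c['R']);t=np.array(c['t']);K=np.array(c['K'])
    d=R.T@np.linalg.solve(K,[u,v,1.]);return -R.T@t,d
def onz(n,u,v,z):
    o,d=ray(n,u,v);return o+d*(z-o[2])/d[2]
def cloud(n,dep):
    c=bot.camera_info(n);R=np.array(c['R']);t=np.array(c['t']);K=np.array(c['K'])
    v,u=np.mgrid[:dep.shape[0],:dep.shape[1]]
    p=np.stack([(u-K[0,2])/K[0,0]*dep,(v-K[1,2])/K[1,1]*dep,dep],-1)
    return (p-t)@R
def save(n,f):
    p,d=bot.grab_frame(n);cv2.imwrite('pics/%s.png'%f,p[:,:,::-1]);np.save('pics/%s.npy'%f,d);return p,d
E
python3 - <<'E'
from h import *
s=bot.observe();print(s,bot.grasp_offset)
for n in('top','side'):
    save(n,n+'0');print(n,ray(n,280,210))
E
```

```text
{'time': 0.0, 'q': array([-8.21048867e+01,  1.96348571e+01,  8.73764619e+01,  2.69555563e-04,
        7.30737525e+01, -8.36455463e+00]), 'dq': array([ 0.09398259,  0.07995013, -0.07115928, -0.13307953,  0.01884235,
        0.01397212]), 'joint_efforts': array([-4.15825261e-04, -4.33679581e+01, -2.46010387e+01, -3.04375635e-04,
        7.92220118e-03,  5.45215883e-06]), 'position': array([ 146.96949031, -503.60329793,  230.6449386 ]), 'tool_rot': array([-1.79915871e+02, -1.26304632e-02,  1.62595800e+01]), 'contact_force': array([-0.23405225,  0.74996427, -0.31198674]), 'ft_torque': array([-0.01961125, -0.0142579 , -0.00700329]), 'gripper_force': 0.0, 'opening': 85.53421010826014} 18.700000000000003
top (array([ 511.09076087,  -19.2188078 , 1228.5483619 ]), array([ 0.07714804,  0.02914589, -0.99666187]))
side (array([-25.5896494 , 935.27025292, 738.18884616]), array([ 0.4910928 , -0.71475949, -0.49806087]))
```

View pics/top0.png

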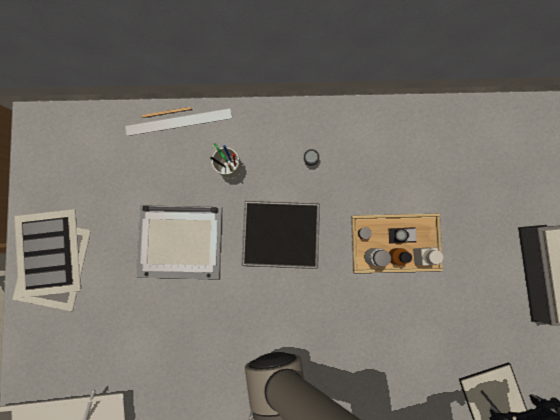

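View pics/side0.png

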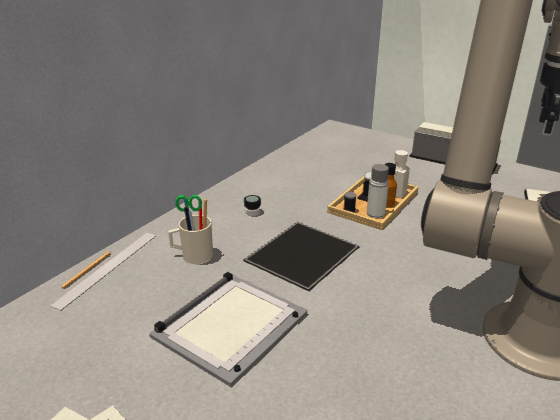

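The top view has world x upwards and y to the left. The easel is at about (180,243), the mat at (281,235) and the tray at (397,244). In the tray's front row the can is at (381,258), the amber bottle at (402,257) and the square bottle at (432,257). The focuser is at (402,236) and the film can at (365,234). The side view agrees.

```bash
python3 - <<'E'
from h import *
p=cv2.imread('pics/top0.png');d=np.load('pics/top0.npy');c=cloud('top',d)
crop=cv2.resize(p[205:285,345:450],None,fx=7,fy=7,interpolation=cv2.INTER_NEAREST);cv2.imwrite('pics/t1.png',crop)
z=c[:,:,2]
def comp(lo,hi,box):
    m=np.zeros(z.shape,np.uint8);u0,u1,v0,v1=box;m[v0:v1,u0:u1]=((z>lo)&(z<hi))[v0:v1,u0:u1]
    n,l,s,_=cv2.connectedComponentsWithStats(m)
    for i in range(1,n):
        if s[i,4]>=8:
            q=c[l==i];print((lo,hi),s[i],'mean',q.mean(0).round(1),'min',q.min(0).round(1),'max',q.max(0).round(1))
T=(345,450,205,285)
for r in((132,165),(122,136),(112,136),(40,60),(60,90),(90,112),(12,30)): comp(*r,T)
hsv=cv2.cvtColor(p,cv2.COLOR_BGR2HSV)
def rect(m,nm,zz):
    cs,_=cv2.findContours(m.astype(np.uint8),0,2);k=max(cs,key=cv2.contourArea)
    k=np.array([onz('top',*q[0],zz)[:2] for q in k],np.float32);print(nm,cv2.minAreaRect(k))
b=np.zeros(z.shape,bool);b[195:275,235:325]=1;rect(b&(hsv[:,:,2]<50),'matblack',4)
b[:]=0;b[195:290,130:230]=1;rect(b&(hsv[:,:,2]>150)&(hsv[:,:,1]>25),'white',12)
rect(b&(z>6),'easel',12)
b[:]=0;b[205:285,345:450]=1;rect(b&(hsv[:,:,1]>90),'tray',22);rect(b&(z>14),'trayz',22)
E
```

```text
(132, 165) [374 250  17  17 236] mean [ 468.5 -246.2  147.4] min [ 448.2 -267.1  132. ] max [ 488.9 -225.4  153.6]
(132, 165) [429 251  15  13 151] mean [ 469.1 -386.1  138. ] min [ 453.6 -403.7  132. ] max [ 484.5 -368.9  143.2]
(122, 136) [373 250   7  16  20] mean [ 472.  -231.4  129.6] min [ 449.9 -242.   124.5] max [ 488.6 -226.6  133.6]
(122, 136) [428 251   6  12  22] mean [ 472.3 -373.   129.2] min [ 456.  -380.5  122.7] max [ 484.4 -368.9  135.7]
(122, 136) [401 252  12  12 109] mean [ 468.8 -313.7  128. ] min [ 454.1 -328.6  122.6] max [ 482.4 -299.3  133.6]
(112, 136) [371 249  11  18  46] mean [ 471.1 -232.8  120.8] min [ 446.3 -251.5  112. ] max [ 490.8 -224.5  133.6]
(112, 136) [427 250   7  14  37] mean [ 470.8 -373.5  125.2] min [ 453.  -384.6  114.2] max [ 486.6 -368.5  135.7]
(112, 136) [400 252  13  12 120] mean [ 468.9 -312.7  126.9] min [ 454.1 -328.6  112.2] max [ 482.4 -299.3  133.6]
(40, 60) [359 227  13  12  72] mean [ 534.1 -222.7   57.7] min [ 520.5 -237.1   40.8] max [ 551.  -206.2   59.9]
(40, 60) [391 248   8  16  24] mean [ 475.  -296.6   50. ] min [ 45
[... 1692 characters left out ...]
n [ 442.2 -370.6   12.2] max [ 490.7 -362.9   29.7]
(12, 30) [363 251   5  13  17] mean [ 466.7 -225.2   19.8] min [ 449.7 -230.5   13. ] max [ 483.7 -220.3   29.5]
matblack ((535.827392578125, 16.454193115234375), (202.93826293945312, 173.06253051757812), 87.12797546386719)
white ((517.4462890625, 312.66278076171875), (181.47601318359375, 130.1788787841797), 88.075439453125)
easel ((516.2783203125, 308.6258850097656), (242.5808868408203, 213.45042419433594), 87.86437225341797)
tray ((506.46026611328125, -313.8310852050781), (162.40325927734375, 249.90957641601562), 0.6149799227714539)
trayz ((506.20361328125, -317.23052978515625), (163.70265197753906, 254.1080780029297), 0.5812234878540039)
```

View pics/t1.png

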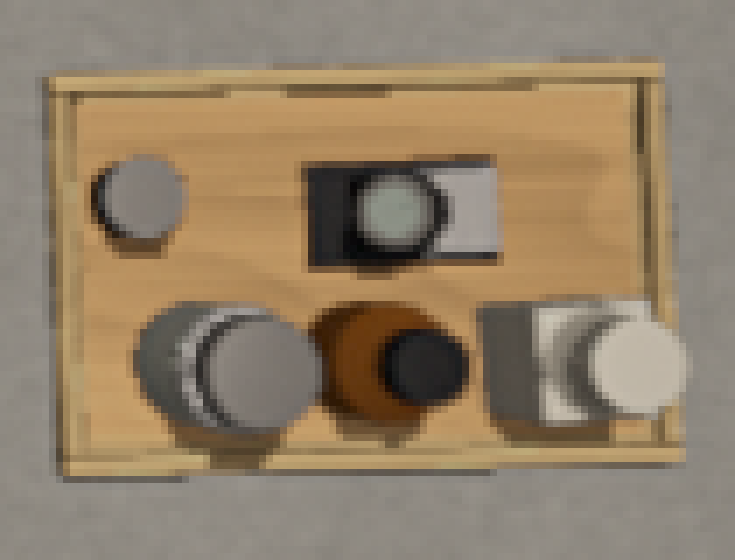

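>>> step_arm([
  [100, 0, 0, 0, 0, 0, -0.14],
  [100, 0, 0, 0, 0, 0, -0.14],
  [100, 0, 0, 0, 0, 0, -0.14],
  [100, 0, 0, 0, 0, 0, -0.14],
  [100, 0, 0, 0, 0, 0, -0.14],
  [100, 0, 0, 0, 0, 0, -0.14],
  [100, 0, 0, 0, 0, 0, -0.14],
  [100, 0, 0, 0, 0, 0, -0.14],
], squeeze=40)

```text
time: 0.9
position: [147.0, -503.7, 230.9]
tool_rot: [-180.0, -0.1, 80.8]
contact_force: [0.3, -0.6, 0.2]
opening: 85.3
gripper_force: 0.0
```

>>> step_arm([
  [100, 0, 0, 0, 0, 0, -0.084],
  [100, 0, 0, 0, 0, 0, -0.083],
  [100, 2.5, 3.2, 0, 0, 0, 0],
  [100, 2.5, 3.2, 0, 0, 0, 0],
  [100, 2.5, 3.2, 0, 0, 0, 0],
  [100, 2.5, 3.2, 0, 0, 0, 0],
  [100, 2.5, 3.2, 0, 0, 0, 0],
  [100, 0, 0, 0, 0, 0, 0],
])

```text
time: 1.7
position: [309.8, -376.0, 231.1]
tool_rot: [180.0, -0.1, 90.3]
contact_force: [-0.6, -1.1, -0.8]
opening: 85.5
gripper_force: 0.0
```

>>> step_arm([
  [100, 2.6, 3.2, 0, 0, 0, 0],
  [100, 2.6, 3.2, 0, 0, 0, 0],
  [100, 2.6, 3.2, 0, 0, 0, 0],
  [100, 2.6, 3.2, 0, 0, 0, 0],
  [100, 2.6, 3.1, 0, 0, 0, 0],
  [100, 0, 0, 2, 0, 0, 0],
  [100, 0, 0, 2, 0, 0, 0],
  [100, 0, 0, 0, 0, 0, 0],
])

```text
time: 2.5
position: [464.5, -248.3, 188.6]
tool_rot: [-179.7, -0.2, 90.0]
contact_force: [-0.3, 0.5, -0.4]
opening: 85.5
gripper_force: 0.0
```

```bash
python3 - <<'E'
from h import *
p,d=save('top','a1');save('side','a1s');print(bot.observe()['position'])
s=cv2.imread('pics/a1s.png')[120:240,310:450];cv2.imwrite('pics/a1c.png',cv2.resize(s,None,fx=5,fy=5))
E
```

```text
[ 465.67529146 -249.54911373  191.33604031]
```

View pics/a1c.png

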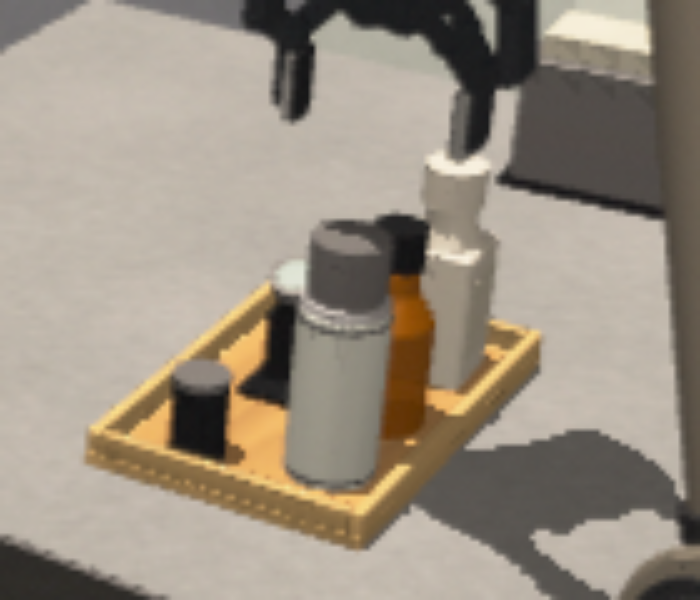

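The crop shows the open gripper squarely above the can, one finger in front of it and one behind, with all clear. Next I descend and grip the cap.

>>> step_arm([
  [100, 0.2, 0.3, 0, 0, 0, 0],
  [100, 0, 0, 2.1, 0, 0, 0],
  [100, 0, 0, 2, 0, 0, 0],
  [100, 0, 0, 2, 0, 0, 0],
  [100, 0, 0, 2, 0, 0, 0],
  [100, 0, 0, 0, 0, 0, 0],
  [0, 0, 0, 0, 0, 0, 0],
  [0, 0, 0, 0, 0, 0, 0],
])

```text
time: 3.4
position: [469.8, -247.7, 111.8]
tool_rot: [179.9, 0.1, 90.0]
contact_force: [-0.2, -1.0, 0.0]
opening: 59.1
gripper_force: 0.0
```

>>> step_arm([
  [0, 0, 0, 0, 0, 0, 0],
  [0, 0, 0, 0, 0, 0, 0],
  [0, 0, 0, 0, 0, 0, 0],
  [0, 0, 0, 0, 0, 0, 0],
  [0, 0, 0, 0, 0, 0, 0],
  [0, 0, 0, 0, 0, 0, 0],
  [0, 0, 0, 0, 0, 0, 0],
  [0, 0, 0, 0, 0, 0, 0],
])

```text
time: 4.2
position: [470.1, -247.6, 111.8]
tool_rot: [179.8, 0.1, 90.0]
contact_force: [0.9, -0.1, 6.1]
opening: 42.2
gripper_force: 41.1
```

>>> step_arm([
  [0, 0, 0, 1, 0, 0, 0],
  [0, 0, 0, -2, 0, 0, 0],
  [0, 0, 0, -2.5, 0, 0, 0],
  [0, 0, 0, -2.5, 0, 0, 0],
  [0, 0, 0, -2, 0, 0, 0],
  [0, 1, 0.5, 0, 0, 0, 0],
  [0, 2, 0.5, 0, 0, 0, 0],
  [0, 3, 0.5, 0, 0, 0, 0],
])

```text
time: 5.0
position: [483.8, -186.4, 189.0]
tool_rot: [-179.9, -0.0, 89.9]
contact_force: [-0.4, 0.5, -1.8]
opening: 42.0
gripper_force: 53.9
```

>>> step_arm([
  [0, 3.2, 0.5, 0, 0, 0, 0],
  [0, 3.3, 0.5, 0, 0, 0, 0],
  [0, 3.3, 0.5, 0, 0, 0, 0],
  [0, 3.3, 0.5, 0, 0, 0, 0],
  [0, 3.3, 0.5, 0, 0, 0, 0],
  [0, 3.3, 0.5, 0, 0, 0, 0],
  [0, 3, 0.5, 0, 0, 0, 0],
  [0, 0, 0, 0, 0, 0, 0],
])

```text
time: 5.8
position: [518.4, 44.0, 188.8]
tool_rot: [-179.9, -0.1, 90.2]
contact_force: [-1.1, -0.5, -1.6]
opening: 42.1
gripper_force: 53.9
```

```bash
python3 - <<'E'
from h import *
p,d=save('side','a2');print(bot.observe()['position'],bot.observe()['tool_rot'])
c=cloud('side',d);m=(c[:,:,0]>460)&(c[:,:,0]<580)&(c[:,:,1]>-10)&(c[:,:,1]<130)&(c[:,:,2]>20)&(c[:,:,2]<330)
v,u=np.where(m);print(u.min(),u.max(),v.min(),v.max())
# can body rows: z profile
q=c[m]
for z in range(30,200,10):
    s=q[(q[:,2]>z)&(q[:,2]<z+10)]
    if len(s):print(z,len(s),s.mean(0).round(0),s[:,0].min().round(0),s[:,0].max().round(0))
cv2.imwrite('pics/a2c.png',cv2.resize(cv2.imread('pics/a2.png')[100:310,230:400],None,fx=2.8,fy=2.8))
E
```

```text
[518.21212647  42.2404341  188.8067651 ] [-1.79857610e+02 -1.61412114e-02  9.02009442e+01]
278 333 132 236
80 31 [509.  63.  87.] 494.0 537.0
90 84 [510.  64.  95.] 493.0 538.0
100 88 [509.  65. 105.] 492.0 538.0
110 82 [509.  64. 115.] 493.0 537.0
120 90 [510.  64. 125.] 494.0 538.0
130 80 [508.  63. 135.] 494.0 534.0
140 91 [508.  64. 145.] 492.0 533.0
150 87 [509.  64. 155.] 493.0 535.0
160 84 [509.  64. 165.] 493.0 534.0
170 94 [509.  63. 175.] 494.0 535.0
180 102 [510.  63. 185.] 493.0 540.0
190 104 [514.  61. 195.] 486.0 554.0
```

View pics/a2c.png

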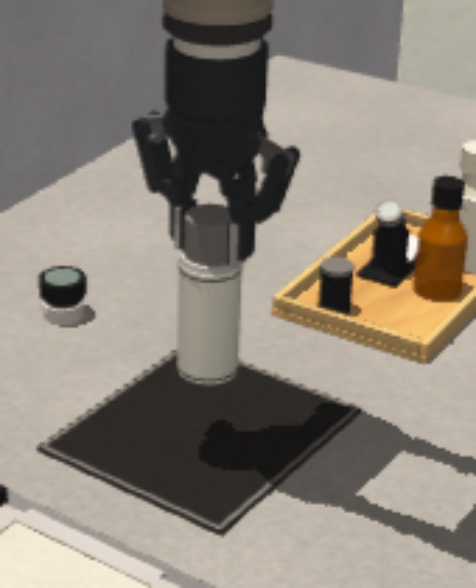

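The can hangs upright in the gripper over the mat, its foot at z of about 85. The other things are undisturbed.

>>> step_arm([
  [0, 1.8, 0, 0, 0, 0, 0],
  [0, 1.8, 0, 0, 0, 0, 0],
  [0, 0, 0, 2, 0, 0, 0],
  [0, 0, 0, 2, 0, 0, 0],
  [0, 0, 0, 2, 0, 0, 0],
  [0, 0, 0, 1.2, 0, 0, 0],
  [0, 0, 0, 0.4, 0, 0, 0],
  [0, 0, 0, 0, 0, 0, 0],
])

```text
time: 6.65
position: [518.8, 75.7, 113.8]
tool_rot: [-179.9, 0.0, 90.0]
contact_force: [1.0, -0.3, -1.9]
opening: 41.9
gripper_force: 54.0
```

>>> step_arm([
  [0, 0, 0, 0.1, 0, 0, 0],
  [0, 0, 0, 0.1, 0, 0, 0],
  [0, 0, 0, 0.1, 0, 0, 0],
  [0, 0, 0, 0, 0, 0, 0],
  [0, 0, 0, 0, 0, 0, 0],
  [0, 0, 0, 0, 0, 0, 0],
  [0, 0, 0, 0, 0, 0, 0],
  [0, 0, 0, 0, 0, 0, 0],
])

```text
time: 7.45
position: [519.0, 76.0, 111.3]
tool_rot: [180.0, 0.0, 90.0]
contact_force: [0.2, 0.2, -1.7]
opening: 42.0
gripper_force: 54.0
```

Still 3 mm above the mat. I lower it the rest of the way, release and lift.

>>> step_arm([
  [0, 0, 0, 0.1, 0, 0, 0],
  [0, 0, 0, 0.1, 0, 0, 0],
  [0, 0, 0, 0.1, 0, 0, 0],
  [0, 0, 0, 0, 0, 0, 0],
  [0, 0, 0, 0, 0, 0, 0],
  [0, 0, 0, 0, 0, 0, 0],
  [0, 0, 0, 0, 0, 0, 0],
  [0, 0, 0, 0, 0, 0, 0],
])

```text
time: 8.25
position: [519.0, 76.0, 108.3]
tool_rot: [180.0, 0.0, 90.0]
contact_force: [0.7, 1.0, -1.5]
opening: 42.0
gripper_force: 54.0
```

>>> step_arm([
  [0, 0, 0, 0.1, 0, 0, 0],
  [0, 0, 0, 0.05, 0, 0, 0],
  [0, 0, 0, 0, 0, 0, 0],
  [0, 0, 0, 0, 0, 0, 0],
  [0, 0, 0, 0, 0, 0, 0],
  [0, 0, 0, 0, 0, 0, 0],
  [0, 0, 0, 0, 0, 0, 0],
  [0, 0, 0, 0, 0, 0, 0],
])

```text
time: 9.05
position: [519.1, 76.0, 107.1]
tool_rot: [180.0, -0.0, 90.0]
contact_force: [-1.8, 0.5, 5.9]
opening: 41.7
gripper_force: 55.2
```

>>> step_arm([
  [100, 0, 0, 0, 0, 0, 0],
  [100, 0, 0, 0, 0, 0, 0],
  [100, 0, 0, 0, 0, 0, 0],
  [100, 0, 0, -3, 0, 0, 0],
  [100, 0, 0, -3, 0, 0, 0],
  [100, 0, 0, -3, 0, 0, 0],
  [100, -3, 0, 0, 0, 0, 0],
  [100, -3, 0, 0, 0, 0, 0],
])

```text
time: 9.85
position: [519.5, 15.8, 197.8]
tool_rot: [179.9, 0.0, 90.1]
contact_force: [0.4, -0.4, -1.2]
opening: 85.4
gripper_force: 0.0
```

>>> step_arm([
  [100, -4, -0.5, 0, 0, 0, 0],
  [100, -4, -0.5, 0, 0, 0, 0],
  [100, -4, -0.5, 0, 0, 0, 0],
  [100, -4, -1, 0, 0, 0, 0],
  [100, -4, -1, 0, 0, 0, 0],
  [100, -4, -1, 0, 0, 0, 0],
  [100, -4, -0.5, 0, 0, 0, 0],
  [100, -4, 0, 0, 0, 0, 0],
])

```text
time: 10.65
position: [468.1, -305.7, 196.7]
tool_rot: [-180.0, -0.0, 90.0]
contact_force: [0.9, -0.1, -0.7]
opening: 85.5
gripper_force: 0.0
```

>>> step_arm([
  [100, -1, 0, 0, 0, 0, 0],
  [100, 0, 0, 2, 0, 0, 0],
  [100, 0, 0, 2, 0, 0, 0],
  [100, 0, 0, 2, 0, 0, 0],
  [100, 0, 0, 0, 0, 0, 0],
  [100, 0, 0, 0, 0, 0, 0],
  [100, 0, 0, 0, 0, 0, 0],
  [100, 0, 0, 0, 0, 0, 0],
])

```text
time: 11.45
position: [469.6, -314.3, 138.0]
tool_rot: [179.9, 0.1, 90.0]
contact_force: [0.0, 1.0, 1.1]
opening: 85.5
gripper_force: 0.0
```

```bash
python3 - <<'E'
from h import *
p,d=save('side','a3');c=cloud('side',d);m=(c[:,:,0]>460)&(c[:,:,0]<580)&(c[:,:,1]>30)&(c[:,:,1]<130)&(c[:,:,2]>15)
q=c[m]
for z in range(20,160,20):
    s=q[(q[:,2]>z)&(q[:,2]<z+20)]
    if len(s):print(z,len(s),s.mean(0).round(0))
print(bot.observe()['position'])
E
```

```text
20 157 [510.  96.  30.]
40 161 [509.  96.  50.]
60 164 [509.  96.  70.]
80 166 [510.  96.  90.]
100 180 [511.  94. 109.]
120 153 [511.  93. 130.]
140 156 [519.  82. 143.]
[ 469.48608515 -314.22854791  137.86079597]
```

>>> step_arm([
  [100, 0, 0, 1.5, 0, 0, 0],
  [100, 0, 0, 1.5, 0, 0, 0],
  [100, 0, 0, 1.3, 0, 0, 0],
  [100, 0, 0, 0, 0, 0, 0],
  [0, 0, 0, 0, 0, 0, 0],
  [0, 0, 0, 0, 0, 0, 0],
  [0, 0, 0, 0, 0, 0, 0],
  [0, 0, 0, 0, 0, 0, 0],
])

```text
time: 12.3
position: [469.4, -314.3, 94.5]
tool_rot: [179.9, 0.1, 90.0]
contact_force: [4.2, 0.4, 3.5]
opening: 29.2
gripper_force: 39.4
```

>>> step_arm([
  [0, 0, 0, 0, 0, 0, 0],
  [0, 0, 0, 0, 0, 0, 0],
  [0, 0, 0, 0, 0, 0, 0],
  [0, 0, 0, 0, 0, 0, 0],
  [0, 0, 0, 0, 0, 0, 0],
  [0, 0, 0, 0, 0, 0, 0],
  [0, 0, 0, 0, 0, 0, 0],
  [0, 0, 0, 0, 0, 0, 0],
])

```text
time: 13.1
position: [469.6, -314.4, 94.5]
tool_rot: [179.9, 0.1, 90.0]
contact_force: [1.9, -0.6, 5.0]
opening: 29.0
gripper_force: 39.6
```

>>> step_arm([
  [0, 0, 0, -1, 0, 0, 0],
  [0, 0, 0, -2, 0, 0, 0],
  [0, 0, 0, -2, 0, 0, 0],
  [0, 0, 0, -2, 0, 0, 0],
  [0, 0, 0, -2, 0, 0, 0],
  [0, 1.2, 0.5, 0, 0, 0, 0],
  [0, 2, 0.5, 0, 0, 0, 0],
  [0, 3, 0.5, 0, 0, 0, 0],
])

```text
time: 13.9
position: [483.5, -251.1, 182.4]
tool_rot: [-179.9, -0.1, 89.9]
contact_force: [0.3, 0.4, -1.9]
opening: 28.9
gripper_force: 39.8
```

>>> step_arm([
  [0, 3.3, 0.5, 0, 0, 0, 0],
  [0, 3.3, 0.5, 0, 0, 0, 0],
  [0, 3.3, 0.5, 0, 0, 0, 0],
  [0, 3.3, 0.5, 0, 0, 0, 0],
  [0, 3.3, 0.5, 0, 0, 0, 0],
  [0, 3.3, 0.5, 0, 0, 0, 0],
  [0, 3, 0.5, 0, 0, 0, 0],
  [0, 2.2, 0, 0, 0, 0, 0],
])

```text
time: 14.7
position: [518.1, 0.8, 182.3]
tool_rot: [-179.8, -0.0, 90.1]
contact_force: [-0.1, -0.8, -1.7]
opening: 28.9
gripper_force: 39.7
```

>>> step_arm([
  [0, 1, 0, 0, 0, 0, 0],
  [0, 0, 0, 0, 0, 0, 0],
  [0, 0, 0, 2, 0, 0, 0],
  [0, 0, 0, 2, 0, 0, 0],
  [0, 0, 0, 2, 0, 0, 0],
  [0, 0, 0, 1.8, 0, 0, 0],
  [0, 0, 0, 0.8, 0, 0, 0],
  [0, 0, 0, 0, 0, 0, 0],
])

```text
time: 15.5
position: [518.2, 7.3, 96.6]
tool_rot: [-179.8, -0.0, 89.9]
contact_force: [-0.3, 0.7, -1.6]
opening: 29.0
gripper_force: 39.7
```

>>> step_arm([
  [0, 0, 0, 0.1, 0, 0, 0],
  [0, 0, 0, 0.1, 0, 0, 0],
  [0, 0, 0, 0.1, 0, 0, 0],
  [0, 0, 0, 0.1, 0, 0, 0],
  [0, 0, 0, 0, 0, 0, 0],
  [0, 0, 0, 0, 0, 0, 0],
  [0, 0, 0, 0, 0, 0, 0],
  [0, 0, 0, 0, 0, 0, 0],
])

```text
time: 16.3
position: [519.1, 8.0, 93.8]
tool_rot: [180.0, 0.0, 90.0]
contact_force: [-0.4, 0.1, -3.0]
opening: 29.1
gripper_force: 39.7
```

>>> step_arm([
  [0, 0, 0, 0.1, 0, 0, 0],
  [0, 0, 0, 0.1, 0, 0, 0],
  [0, 0, 0, 0.1, 0, 0, 0],
  [0, 0, 0, 0.05, 0, 0, 0],
  [0, 0, 0, 0, 0, 0, 0],
  [0, 0, 0, 0, 0, 0, 0],
  [0, 0, 0, 0, 0, 0, 0],
  [0, 0, 0, 0, 0, 0, 0],
])

```text
time: 17.1
position: [519.1, 8.0, 90.4]
tool_rot: [180.0, 0.0, 90.0]
contact_force: [-0.2, -0.4, 0.5]
opening: 28.7
gripper_force: 40.0
```

>>> step_arm([
  [100, 0, 0, 0, 0, 0, 0],
  [100, 0, 0, 0, 0, 0, 0],
  [100, 0, 0, 0, 0, 0, 0],
  [100, 0, 0, -3, 0, 0, 0],
  [100, 0, 0, -3, 0, 0, 0],
  [100, 0, 0, -4, 0, 0, 0],
  [100, -3, 0, 0, 0, 0, 0],
  [100, -3, 0, 0, 0, 0, 0],
])

```text
time: 17.9
position: [519.7, -52.3, 191.9]
tool_rot: [179.8, 0.1, 90.1]
contact_force: [-0.6, 0.1, -0.3]
opening: 85.5
gripper_force: 0.0
```

>>> step_arm([
  [100, -4, -0.5, 0, 0, 0, 0],
  [100, -4, -0.5, 0, 0, 0, 0],
  [100, -4, -0.5, 0, 0, 0, 0],
  [100, -4, -1, 0, 0, 0, 0],
  [100, -4, -1, 0, 0, 0, 0],
  [100, -4, -1, 0, 0, 0, 0],
  [100, -4, -0.5, 0, 0, 0, 0],
  [100, -4, 0, 0, 0, 0, 0],
])

```text
time: 18.7
position: [468.1, -373.7, 190.4]
tool_rot: [-180.0, 0.0, 90.0]
contact_force: [-0.1, 0.3, 0.9]
opening: 85.3
gripper_force: 0.0
```

>>> step_arm([
  [100, -1.4, 0, 0, 0, 0, 0],
  [100, 0, 0, 2, 0, 0, 0],
  [100, 0, 0, 2, 0, 0, 0],
  [100, 0, 0, 0, 0, 0, 0],
  [100, 0, 0, 0, 0, 0, 0],
  [100, 0, 0, 0, 0, 0, 0],
  [100, 0, 0, 0, 0, 0, 0],
  [100, 0, 0, 0, 0, 0, 0],
])

```text
time: 19.5
position: [469.4, -386.1, 151.2]
tool_rot: [179.9, 0.1, 90.0]
contact_force: [0.6, 0.2, 0.5]
opening: 85.5
gripper_force: 0.0
```

```bash
python3 - <<'E'
from h import *
p,d=save('side','a4');c=cloud('side',d);m=(c[:,:,0]>460)&(c[:,:,0]<580)&(c[:,:,1]>-30)&(c[:,:,1]<45)&(c[:,:,2]>15)
q=c[m]
for z in range(20,160,20):
    s=q[(q[:,2]>z)&(q[:,2]<z+20)]
    if len(s):print(z,len(s),s.mean(0).round(0))
print(bot.observe()['position'])
E
```

```text
20 99 [506.  23.  31.]
40 95 [506.  24.  51.]
60 123 [508.  21.  70.]
80 90 [516.  19.  88.]
100 92 [516.  21. 110.]
120 76 [521.  13. 123.]
[ 469.30128838 -386.10002743  151.02992945]
```

>>> step_arm([
  [100, 0, 0, 1.5, 0, 0, 0],
  [100, 0, 0, 1.7, 0, 0, 0],
  [100, 0, 0, 1.5, 0, 0, 0],
  [100, 0, 0, 0, 0, 0, 0],
  [0, 0, 0, 0, 0, 0, 0],
  [0, 0, 0, 0, 0, 0, 0],
  [0, 0, 0, 0, 0, 0, 0],
  [0, 0, 0, 0, 0, 0, 0],
])

```text
time: 20.35
position: [469.7, -386.4, 104.4]
tool_rot: [179.9, 0.1, 90.0]
contact_force: [0.6, 0.1, 0.8]
opening: 34.3
gripper_force: 39.6
```

>>> step_arm([
  [0, 0, 0, 0, 0, 0, 0],
  [0, 0, 0, 0, 0, 0, 0],
  [0, 0, 0, 0, 0, 0, 0],
  [0, 0, 0, 0, 0, 0, 0],
  [0, 0, 0, 0, 0, 0, 0],
  [0, 0, 0, 0, 0, 0, 0],
  [0, 0, 0, 0, 0, 0, 0],
  [0, 0, 0, 0, 0, 0, 0],
])

```text
time: 21.15
position: [469.7, -386.5, 104.3]
tool_rot: [179.9, 0.1, 90.0]
contact_force: [2.3, 0.3, 6.0]
opening: 33.8
gripper_force: 40.0
```

>>> step_arm([
  [0, 0, 0, -1.5, 0, 0, 0],
  [0, 0, 0, -2, 0, 0, 0],
  [0, 0, 0, -2, 0, 0, 0],
  [0, 0, 0, -2, 0, 0, 0],
  [0, 0, 0, -2, 0, 0, 0],
  [0, 1.2, 0, 0, 0, 0, 0],
  [0, 2, 0, 0, 0, 0, 0],
  [0, 3, 0, 0, 0, 0, 0],
])

```text
time: 21.95
position: [468.1, -323.0, 196.4]
tool_rot: [-179.9, -0.1, 89.9]
contact_force: [0.1, 0.3, -1.4]
opening: 33.8
gripper_force: 40.2
```

>>> step_arm([
  [0, 3.3, 0.5, 0, 0, 0, 0],
  [0, 3.3, 0.5, 0, 0, 0, 0],
  [0, 3.3, 1, 0, 0, 0, 0],
  [0, 3.3, 1, 0, 0, 0, 0],
  [0, 3.3, 1, 0, 0, 0, 0],
  [0, 3.3, 0.5, 0, 0, 0, 0],
  [0, 3, 0.5, 0, 0, 0, 0],
  [0, 2.4, 0, 0, 0, 0, 0],
])

```text
time: 22.75
position: [518.0, -69.3, 196.6]
tool_rot: [-179.8, -0.1, 90.1]
contact_force: [0.3, 0.1, -2.5]
opening: 34.2
gripper_force: 40.1
```

>>> step_arm([
  [0, 1.2, 0, 0, 0, 0, 0],
  [0, 0, 0, 0, 0, 0, 0],
  [0, 0, 0, 2, 0, 0, 0],
  [0, 0, 0, 2, 0, 0, 0],
  [0, 0, 0, 2, 0, 0, 0],
  [0, 0, 0, 2, 0, 0, 0],
  [0, 0, 0, 1.2, 0, 0, 0],
  [0, 0, 0, 0.3, 0, 0, 0],
])

```text
time: 23.55
position: [518.0, -60.7, 101.8]
tool_rot: [-179.8, -0.0, 89.9]
contact_force: [0.6, 0.9, -1.7]
opening: 34.5
gripper_force: 40.1
```

>>> step_arm([
  [0, 0, 0, 0.1, 0, 0, 0],
  [0, 0, 0, 0.1, 0, 0, 0],
  [0, 0, 0, 0.1, 0, 0, 0],
  [0, 0, 0, 0.05, 0, 0, 0],
  [0, 0, 0, 0, 0, 0, 0],
  [0, 0, 0, 0, 0, 0, 0],
  [0, 0, 0, 0, 0, 0, 0],
  [0, 0, 0, 0, 0, 0, 0],
])

```text
time: 24.35
position: [519.4, -60.1, 100.3]
tool_rot: [179.9, 0.0, 90.0]
contact_force: [0.9, -0.7, 5.0]
opening: 34.0
gripper_force: 40.6
```

>>> step_arm([
  [100, 0, 0, 0, 0, 0, 0],
  [100, 0, 0, 0, 0, 0, 0],
  [100, 0, 0, 0, 0, 0, 0],
  [100, 0, 0, -3, 0, 0, 0],
  [100, 0, 0, -3, 0, 0, 0],
  [100, 0, 0, -4, 0, 0, 0],
  [100, 0, 0, 0, 0, 0, 0],
  [100, 0, 0, 0, 0, 0, 0],
])

```text
time: 25.15
position: [519.3, -60.1, 200.4]
tool_rot: [179.9, 0.0, 90.0]
contact_force: [0.5, -0.4, -0.4]
opening: 85.6
gripper_force: 0.0
```

```bash
python3 - <<'E'
from h import *
p,d=save('top','b1');c=cloud('top',d);z=c[:,:,2];save('side','b1s')
cv2.imwrite('pics/b1c.png',cv2.resize(cv2.imread('pics/b1.png')[205:285,345:450],None,fx=7,fy=7,interpolation=cv2.INTER_CUBIC))
b=np.zeros(z.shape,bool);b[222:250,383:422]=1
hs=cv2.cvtColor(p,cv2.COLOR_RGB2HSV)
m=b&(hs[:,:,1]<90)
m=cv2.morphologyEx(m.astype(np.uint8),2,np.ones((3,3)))
v,u=np.where(m);print(u.min(),u.max(),v.min(),v.max())
k=max(cv2.findContours(m,0,2)[0],key=cv2.contourArea)
k=np.array([onz('top',*q[0],14)[:2] for q in k],np.float32);print('foot',cv2.minAreaRect(k))
for lo,hi in((12,20),(48,62),(84,95)):
    q=c[b&(z>lo)&(z<hi)];print(lo,len(q),q.mean(0),q.min(0),q.max(0)) if len(q) else 0
print(bot.observe()['position'])
E
```

```text
389 416 228 242
foot ((528.4541015625, -334.91046142578125), (39.280208587646484, 77.22528839111328), 2.8636772632598877)
12 205 [ 527.72207264 -324.56134065   14.58999472] [ 487.89553859 -389.00887652   12.01826793] [ 565.81937726 -279.82415552   19.48611541]
48 19 [ 526.60901947 -330.9620664    55.79773501] [ 513.62479832 -342.1964428    50.72254575] [ 541.70973932 -313.29983628   58.98954156]
84 36 [ 527.38522192 -320.41673014   86.41854923] [ 516.31304049 -328.35173354   84.11111996] [ 537.94003713 -311.7422994    89.90648269]
[518.31346769 -59.84762379 198.6945735 ]
```

View pics/b1c.png

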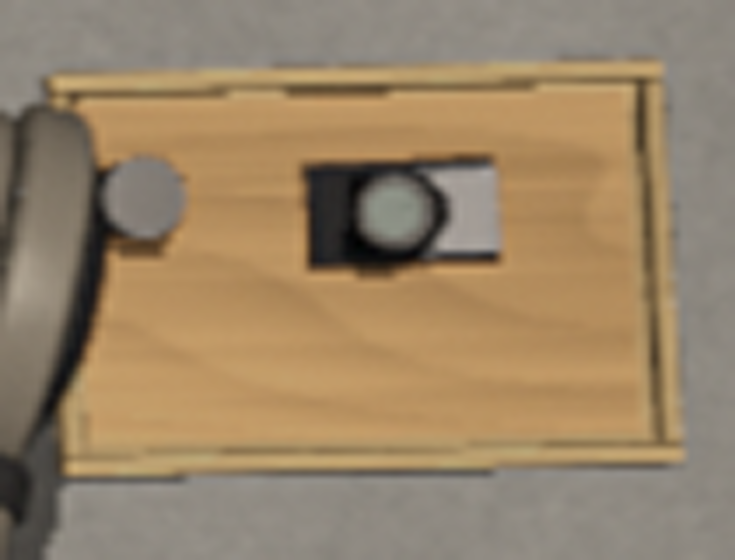

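View pics/b1s.png

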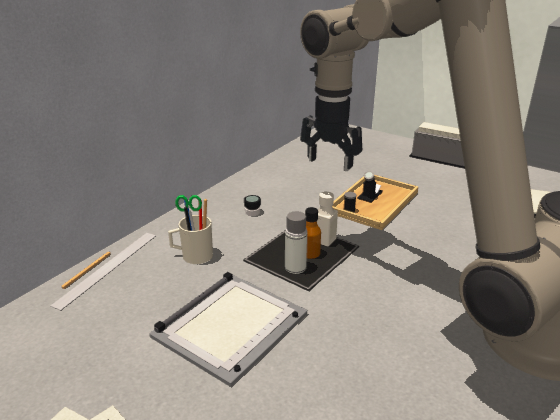

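The top crop shows the focuser alone at the back of the tray, its foot spanning pixels (389–416, 228–243), with the film can untouched. The side view shows the can, amber and square bottles upright on the mat. The focuser's block is at about (527.5, -325).

>>> step_arm([
  [70, -2.5, 0.4, 0, 0, 0, 0],
  [70, -4, 0.4, 0, 0, 0, 0],
  [70, -4, 0, 0, 0, 0, 0],
  [70, -4, 0, 0, 0, 0, 0],
  [70, -4, 0, 0, 0, 0, 0],
  [70, -4, 0, 0, 0, 0, 0],
  [70, -4, 0, 0, 0, 0, 0],
  [70, 0, 0, 0, 0, 0, 0],
])

```text
time: 26.05
position: [525.7, -329.5, 197.4]
tool_rot: [-179.9, -0.0, 89.7]
contact_force: [0.6, 0.3, -1.2]
opening: 59.8
gripper_force: 0.0
```

>>> step_arm([
  [70, 0, 0, 2.5, 0, 0, 0],
  [70, 0, 0, 2.5, 0, 0, 0],
  [70, 0, 0, 2.5, 0, 0, 0],
  [70, 0, 0, 2.5, 0, 0, 0],
  [70, 0, 0, 0, 0, 0, 0],
  [70, 0, 0, 0, 0, 0, 0],
  [70, 0, 0, 0, 0, 0, 0],
  [70, 0, 0, 0, 0, 0, 0],
])

```text
time: 26.85
position: [527.7, -325.4, 101.3]
tool_rot: [179.9, 0.1, 90.0]
contact_force: [-0.1, -0.7, -0.2]
opening: 59.8
gripper_force: 0.0
```

```bash
python3 - <<'E'
from h import *
p,d=save('side','b2');print(bot.observe()['position'])
cv2.imwrite('pics/b2c.png',cv2.resize(cv2.imread('pics/b2.png')[110:230,310:450],None,fx=5,fy=5,interpolation=cv2.INTER_CUBIC))
E
```

```text
[ 527.55612104 -325.31134648  101.1206423 ]
```

View pics/b2c.png

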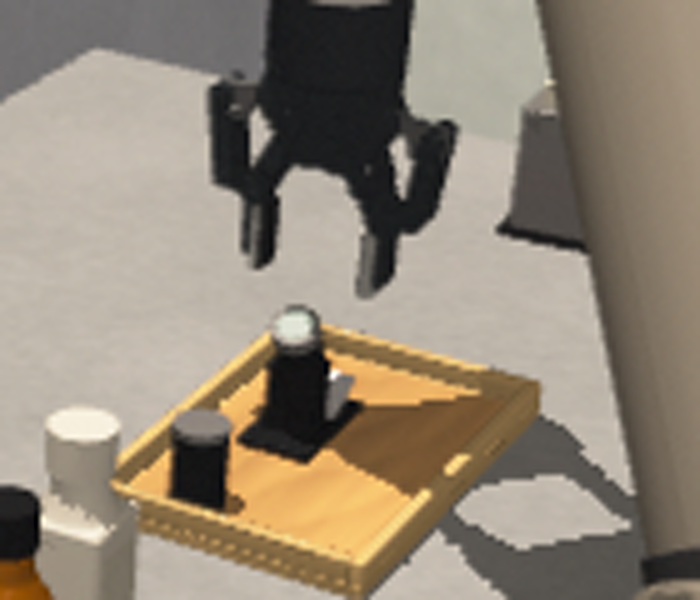

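The fingers straddle the focuser's block from front and back. I descend and pinch.

>>> step_arm([
  [70, 0, 0, 2, 0, 0, 0],
  [70, 0, 0, 2, 0, 0, 0],
  [70, 0, 0, 1.5, 0, 0, 0],
  [70, 0, 0, 1.3, 0, 0, 0],
  [70, 0, 0, 0.5, 0, 0, 0],
  [70, 0, 0, 0, 0, 0, 0],
  [70, 0, 0, 0, 0, 0, 0],
  [70, 0, 0, 0, 0, 0, 0],
])

```text
time: 27.7
position: [527.5, -325.4, 27.8]
tool_rot: [179.9, 0.1, 90.0]
contact_force: [-0.9, 0.4, -0.4]
opening: 59.9
gripper_force: 0.0
```

>>> step_arm([
  [0, 0, 0, 0, 0, 0, 0],
  [0, 0, 0, 0, 0, 0, 0],
  [0, 0, 0, 0, 0, 0, 0],
  [0, 0, 0, 0, 0, 0, 0],
  [0, 0, 0, 0, 0, 0, 0],
  [0, 0, 0, 0, 0, 0, 0],
  [0, 0, 0, 0, 0, 0, 0],
  [0, 0, 0, 0, 0, 0, 0],
])

```text
time: 28.5
position: [527.5, -325.4, 27.6]
tool_rot: [179.9, 0.1, 90.0]
contact_force: [1.6, -0.1, 4.9]
opening: 29.6
gripper_force: 41.3
```

>>> step_arm([
  [0, 0, 0, -1, 0, 0, 0],
  [0, 0, 0, -2.5, 0, 0, 0],
  [0, 0, 0, -2.5, 0, 0, 0],
  [0, 0, 0, -2.5, 0, 0, 0],
  [0, 0, 0, -2.5, 0, 0, 0],
  [0, 0, 0, -2.5, 0, 0, 0],
  [0, 0, 0, -2.5, 0, 0, 0],
  [0, 0, 0, -1.5, 0, 0, 0],
])

```text
time: 29.3
position: [527.1, -325.1, 204.0]
tool_rot: [179.9, 0.1, 90.0]
contact_force: [1.0, -0.1, -0.3]
opening: 29.6
gripper_force: 40.6
```

>>> step_arm([
  [0, 1, 0, 0, 0, 0, 0],
  [0, 2.5, -0.2, 0, 0, 0, 0],
  [0, 3.5, -0.2, 0, 0, 0, 0],
  [0, 3.5, -0.2, 0, 0, 0, 0],
  [0, 3.5, -0.2, 0, 0, 0, 0],
  [0, 3.5, -0.2, 0, 0, 0, 0],
  [0, 3.5, 0, 0, 0, 0, 0],
  [0, 3.5, 0, 0, 0, 0, 0],
])

```text
time: 30.1
position: [515.6, -77.7, 200.5]
tool_rot: [-179.8, -0.1, 90.0]
contact_force: [-0.1, -0.3, -1.4]
opening: 29.3
gripper_force: 40.6
```

>>> step_arm([
  [0, 3.5, 0, 0, 0, 0, 0],
  [0, 3.5, 0, 0, 0, 0, 0],
  [0, 3.5, 0, 0, 0, 0, 0],
  [0, 3.5, 0, 0, 0, 0, 0],
  [0, 3.5, 0, 0, 0, 0, 0],
  [0, 3.5, 0, 0, 0, 0, 0],
  [0, 3.5, 0, 0, 0, 0, 0],
  [0, 3.5, 0, 0, 0, 0, 0],
])

```text
time: 30.9
position: [515.3, 201.6, 200.4]
tool_rot: [-179.8, 0.0, 90.0]
contact_force: [0.9, -0.1, -1.2]
opening: 29.3
gripper_force: 40.6
```

>>> step_arm([
  [0, 3.5, 0, 0, 0, 0, 0],
  [0, 3.5, 0, 0, 0, 0, 0],
  [0, 3, 0, 0, 0, 0, 0],
  [0, 2, 0, 0, 0, 0, 0],
  [0, 0, 0, 0, 0, 0, 0],
  [0, 0, 0, 0, 0, 0, 0],
  [0, 0, 0, 0, 0, 0, 0],
  [0, 0, 0, 0, 0, 0, 0],
])

```text
time: 31.7
position: [517.0, 318.9, 201.6]
tool_rot: [-180.0, 0.0, 89.9]
contact_force: [0.1, 0.0, -1.1]
opening: 29.2
gripper_force: 40.5
```

```bash
python3 - <<'E'
from h import *
p,d=save('side','b3');o=bot.observe();print(o['position'],o['tool_rot'])
cv2.imwrite('pics/b3c.png',cv2.resize(cv2.imread('pics/b3.png')[80:380,130:380],None,fx=2,fy=2,interpolation=cv2.INTER_CUBIC))
c=cloud('side',d);m=(abs(c[:,:,0]-517)<60)&(abs(c[:,:,1]-312)<60)&(c[:,:,2]>100)&(c[:,:,2]<195)
q=c[m];print(np.percentile(q,[1,50,99],axis=0).round())
E
```

```text
[517.12269247 319.044462   201.76864488] [-1.79991492e+02  1.80263639e-02  8.99280823e+01]
[[495. 275. 181.]
 [504. 334. 187.]
 [539. 353. 195.]]
```

View pics/b3c.png

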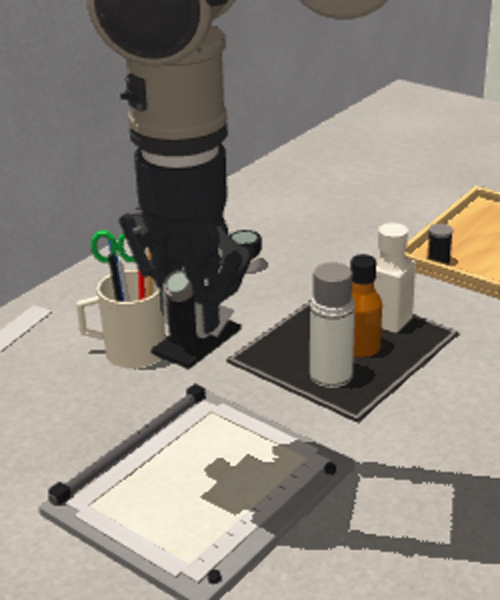

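The focuser hangs level over the easel, its foot spanning x 495–539 and y 275–353, centre about (517, 314). I lower it.

>>> step_arm([
  [0, 0, 0, 1.5, 0, 0, 0],
  [0, 0, 0, 2.5, 0, 0, 0],
  [0, 0, 0, 2.5, 0, 0, 0],
  [0, 0, 0, 2.5, 0, 0, 0],
  [0, 0, 0, 2.5, 0, 0, 0],
  [0, 0, 0, 2.5, 0, 0, 0],
  [0, 0, 0, 1.5, 0, 0, 0],
  [0, 0, 0, 0, 0, 0, 0],
])

```text
time: 32.55
position: [515.8, 318.7, 44.5]
tool_rot: [-179.8, 0.1, 89.9]
contact_force: [0.4, 0.6, -2.2]
opening: 29.4
gripper_force: 40.5
```

>>> step_arm([
  [0, 0, 0, 0.5, 0, 0, 0],
  [0, 0, 0, 0.3, 0, 0, 0],
  [0, 0, 0, 0.2, 0, 0, 0],
  [0, 0, 0, 0, 0, 0, 0],
  [0, 0, 0, 0, 0, 0, 0],
  [0, 0, 0, 0, 0, 0, 0],
  [0, 0, 0, 0, 0, 0, 0],
  [0, 0, 0, 0, 0, 0, 0],
])

```text
time: 33.35
position: [517.1, 320.0, 36.9]
tool_rot: [180.0, -0.0, 90.0]
contact_force: [-0.0, -0.7, -1.8]
opening: 29.5
gripper_force: 40.5
```

>>> step_arm([
  [0, 0, 0, 0.1, 0, 0, 0],
  [0, 0, 0, 0.1, 0, 0, 0],
  [0, 0, 0, 0.1, 0, 0, 0],
  [0, 0, 0, 0.1, 0, 0, 0],
  [0, 0, 0, 0.1, 0, 0, 0],
  [0, 0, 0, 0, 0, 0, 0],
  [0, 0, 0, 0, 0, 0, 0],
  [0, 0, 0, 0, 0, 0, 0],
])

```text
time: 34.15
position: [517.0, 320.0, 31.8]
tool_rot: [180.0, 0.0, 90.0]
contact_force: [-0.3, 0.6, -1.2]
opening: 29.8
gripper_force: 40.6
```

>>> step_arm([
  [0, 0, 0, 0.05, 0, 0, 0],
  [0, 0, 0, 0.05, 0, 0, 0],
  [0, 0, 0, 0, 0, 0, 0],
  [0, 0, 0, 0, 0, 0, 0],
  [0, 0, 0, 0, 0, 0, 0],
  [0, 0, 0, 0, 0, 0, 0],
  [0, 0, 0, 0, 0, 0, 0],
  [0, 0, 0, 0, 0, 0, 0],
])

```text
time: 34.95
position: [517.0, 320.0, 31.6]
tool_rot: [180.0, -0.0, 90.0]
contact_force: [-2.0, -1.2, 5.4]
opening: 29.5
gripper_force: 41.4
```

>>> step_arm([
  [70, 0, 0, 0, 0, 0, 0],
  [70, 0, 0, 0, 0, 0, 0],
  [70, 0, 0, 0, 0, 0, 0],
  [70, 0, 0, 0, 0, 0, 0],
  [70, 0, 0, -1.5, 0, 0, 0],
  [70, 0, 0, -3, 0, 0, 0],
  [70, 0, 0, -3, 0, 0, 0],
  [70, 0, 0, -3, 0, 0, 0],
])

```text
time: 35.75
position: [516.9, 319.9, 136.7]
tool_rot: [-180.0, 0.0, 90.0]
contact_force: [0.3, 0.8, -0.8]
opening: 59.6
gripper_force: 0.0
```

>>> step_arm([
  [100, 0, 0, -3, 0, 0, 0],
  [100, 0, 0, -3, 0, 0, 0],
  [100, 0, 0, -0.5, 0, 0, 0],
  [100, -4, 0, 0, 0, 0, 0],
  [100, -4, 0, 0, 0, 0, 0],
  [100, -4, 0, 0, 0, 0, 0],
  [100, -4, 0, 0, 0, 0, 0],
  [100, -4, 0, 0, 0, 0, 0],
])

```text
time: 36.55
position: [516.4, 118.5, 200.0]
tool_rot: [-179.9, 0.0, 90.0]
contact_force: [1.1, -0.6, 0.7]
opening: 85.2
gripper_force: 0.0
```

```bash
python3 - <<'E'
from h import *
print(bot.observe()['position'])
for n in('top','side'):
    p,d=save(n,'c1'+n);c=cloud(n,d)
    m=(abs(c[:,:,0]-517)<60)&(abs(c[:,:,1]-312)<60)&(c[:,:,2]>19)&(c[:,:,2]<110)
    q=c[m];print(n,len(q),np.percentile(q,[0,2,98,100],axis=0).round().tolist())
    b=np.zeros(m.shape,bool)
p=cv2.imread('pics/c1top.png')
cv2.imwrite('pics/c1c.png',cv2.resize(p[195:290,130:330],None,fx=4,fy=4,interpolation=cv2.INTER_CUBIC))
hs=cv2.cvtColor(p,cv2.COLOR_BGR2HSV)
E
```

```text
[516.42344837 118.46849819 199.98041223]
top 84 [[494.0, 319.0, 19.0], [496.0, 319.0, 21.0], [531.0, 345.0, 93.0], [537.0, 370.0, 94.0]]
side 703 [[496.0, 278.0, 19.0], [501.0, 282.0, 20.0], [531.0, 345.0, 90.0], [534.0, 351.0, 92.0]]
```

View pics/c1c.png

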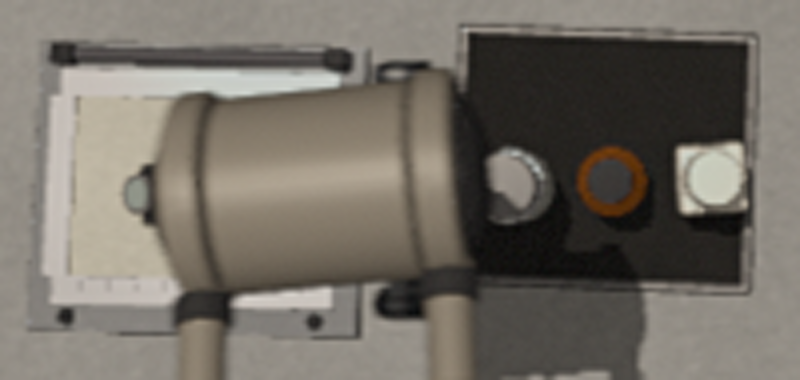

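The top crop shows all three on the mat, with the arm hiding most of the easel. The side depth puts the focuser's foot at y 278–351 and x 496–538, so it is well centred. Now the returns, can first.

>>> step_arm([
  [100, -2.2, 0.2, 0, 0, 0, 0],
  [100, -2.2, 0, 0, 0, 0, 0],
  [100, 0, 0, 1, 0, 0, 0],
  [100, 0, 0, 1, 0, 0, 0],
  [100, 0, 0, 0, 0, 0, 0],
  [100, 0, 0, 0, 0, 0, 0],
  [100, 0, 0, 0, 0, 0, 0],
  [100, 0, 0, 0, 0, 0, 0],
])

```text
time: 37.45
position: [519.2, 76.4, 181.1]
tool_rot: [180.0, 0.0, 90.0]
contact_force: [0.0, 0.5, -0.8]
opening: 85.5
gripper_force: 0.0
```

```bash
python3 - <<'E'
from h import *
print(bot.observe()['position'])
p,d=save('top','c2');c=cloud('top',d);z=c[:,:,2]
cv2.imwrite('pics/c2c.png',cv2.resize(p[195:290,130:330,::-1],None,fx=4,fy=4,interpolation=cv2.INTER_CUBIC))
for lo,hi,y0,y1 in((118,130,-30,40),(128,142,-100,-30),(136,150,40,120),(85,98,250,380),(16,24,250,350)):
    m=(z>lo)&(z<hi)&(c[:,:,1]>y0)&(c[:,:,1]<y1)&(abs(c[:,:,0]-519)<40);q=c[m]
    if len(q):print(lo,len(q),((q.min(0)+q.max(0))/2).round(1),np.ptp(q,axis=0).round())
E
```

```text
[519.18395308  76.44994728 181.05887271]
118 90 [517.6   6.1 124.8] [26. 21. 10.]
128 136 [519.2 -60.4 135.3] [31. 34. 11.]
85 61 [513.6 325.9  90.4] [27. 23. 11.]
16 171 [519.9 299.4  19.9] [78. 95.  8.]
```

View pics/c2c.png

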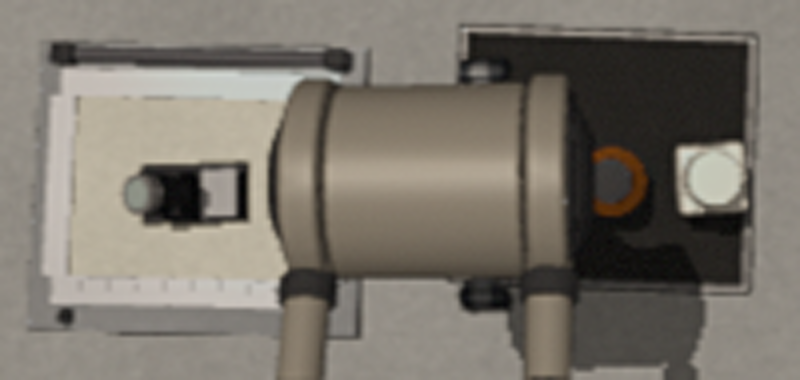

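```bash
python3 - <<'E'
from h import *
p=cv2.imread('pics/c2.png');g=cv2.cvtColor(p,cv2.COLOR_BGR2GRAY)
p0=cv2.imread('pics/top0.png');g0=cv2.cvtColor(p0,cv2.COLOR_BGR2GRAY)
print(g[236:251,186:196]);
G=cv2.cvtColor(cv2.imread('pics/c1side.png'),cv2.COLOR_BGR2GRAY)
for u in(191,191.5,192):print(u,onz('top',u,242.5,18))
hs=cv2.cvtColor(p0,cv2.COLOR_BGR2HSV);print(g0[243,140:225].tolist());print(hs[243,140:225,1].tolist())
for u in (148,211):print(onz('top',u,243,12))
cv2.imwrite('pics/c3.png',cv2.resize(cv2.imread('pics/c1side.png')[260:380,145:310],None,fx=4.5,fy=4.5,interpolation=cv2.INTER_CUBIC))
d=np.load('pics/c1side.npy');c=cloud('side',d)
m=(abs(c[:,:,0]-517)<40)&(abs(c[:,:,1]-312)<60)&(c[:,:,2]>12)&(c[:,:,2]<90)&(G<70)
q=c[m];print(np.percentile(q,[0,1,99,100],axis=0))
E
```

```text
[[ 82  82  74  54  46  56 135 182 182 185]
 [139 142 124  71  40  48 137 184 182 183]
 [161 162 144  72  13  40 138 183 181 183]
 [161 161 141  58   3  40 140 185 180 183]
 [160 160 141  59   7  40 143 186 180 180]
 [159 161 140  58   4  41 141 185 178 179]
 [159 161 141  58   4  40 141 185 181 182]
 [159 160 141  59   5  40 143 187 184 183]
 [159 161 142  59   5  43 141 186 181 181]
 [159 160 140  59   7  41 140 184 181 182]
 [159 162 141  59   5  41 138 183 182 183]
 [162 162 143  58   7  39 137 182 182 183]
 [152 152 130  51   6  37 137 184 183 183]
 [ 64  63  56  37  29  45 134 181 180 181]
 [107 106 108 112 112 112 146 180 180 181]]
191 [514.2713949  274.38950382  18.        ]
191.5 [514.25333841 272.93880984  18.        ]
192 [514.23528279 271.48818644  18.        ]
[123, 158, 190, 188, 186, 189, 190, 171, 150, 179, 180, 178, 176, 175, 176, 177, 177, 177, 176, 176, 177, 177, 176, 176, 177, 175, 174, 176, 175, 175, 173, 173, 174, 174, 172, 174, 174, 174, 175, 176, 175, 175, 174, 173, 174, 174, 172, 173, 174, 174, 175, 176, 177, 178, 177, 175, 174, 176, 177, 177, 177, 175, 175, 175, 176, 176, 176, 177, 177, 178, 190, 198, 198, 197, 198, 191, 159, 127, 129, 116, 75, 104, 141, 140, 138]
[18, 20, 18, 18, 17, 18, 17, 19, 36, 38, 38, 37, 37, 36, 36, 36, 37, 37, 39, 37, 37, 37, 36, 37, 37, 36, 36, 36, 36, 39, 38, 37, 38, 38, 37, 36, 38, 37, 36, 36, 38, 36, 36, 37, 36, 36, 37, 38, 38, 38, 36, 36, 37, 37, 37, 38, 37, 37, 39, 37, 37, 36, 38, 38, 37, 37, 37, 39, 40, 33, 13, 8, 9, 8, 6, 7, 8, 14, 15, 17, 20, 28, 24, 25, 22]
[514.40167361 401.46741097  12.        ]
[512.11732152 217.58164838  12.        ]
[[494.85264033 275.11892155  12.03580033]
 [495.91590459 280.26568242  12.76216611]
 [537.27805729 353.15557035  79.08572949]
 [540.60356662 354.46354844  82.62488227]]
```

View pics/c3.png

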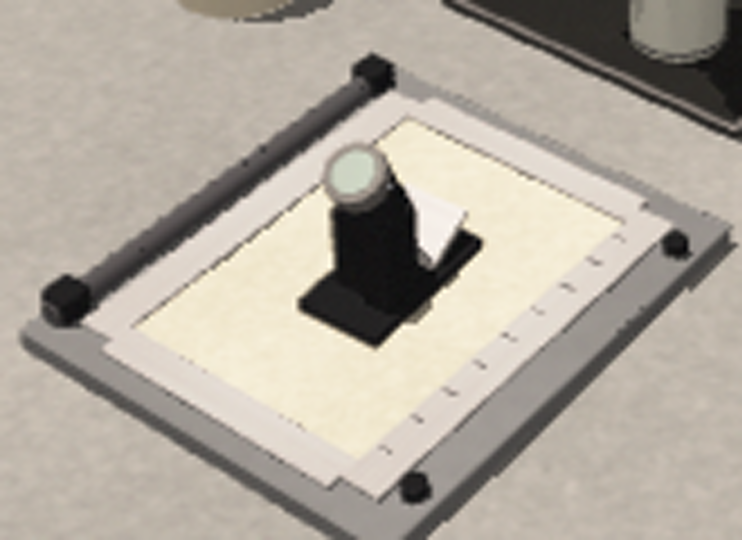

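The side crop confirms the focuser stands in the middle of the white area. From the top view its centre is at y of about 311.7, against 311.5–312.7 for the area's middle. Now I grip the can.

>>> step_arm([
  [100, 0, 0, 2, 0, 0, 0],
  [100, 0, 0, 2, 0, 0, 0],
  [100, 0, 0, 2, 0, 0, 0],
  [100, 0, 0, 1.4, 0, 0, 0],
  [100, 0, 0, 0, 0, 0, 0],
  [0, 0, 0, 0, 0, 0, 0],
  [0, 0, 0, 0, 0, 0, 0],
  [0, 0, 0, 0, 0, 0, 0],
])

```text
time: 38.3
position: [519.6, 76.0, 107.7]
tool_rot: [179.9, 0.0, 90.0]
contact_force: [-0.5, 0.5, 1.4]
opening: 43.8
gripper_force: 0.7
```

>>> step_arm([
  [0, 0, 0, 0, 0, 0, 0],
  [0, 0, 0, 0, 0, 0, 0],
  [0, 0, 0, 0, 0, 0, 0],
  [0, 0, 0, -1.5, 0, 0, 0],
  [0, 0, 0, -2.5, 0, 0, 0],
  [0, 0, 0, -2.5, 0, 0, 0],
  [0, 0, 0, -2.5, 0, 0, 0],
  [0, 0, 0, -2, 0, 0, 0],
])

```text
time: 39.1
position: [519.1, 76.0, 218.2]
tool_rot: [179.9, 0.0, 90.0]
contact_force: [0.2, -0.0, -1.7]
opening: 41.9
gripper_force: 40.9
```

>>> step_arm([
  [0, 0, 0, -2.5, 0, 0, 0],
  [0, 0, 0, -2.5, 0, 0, 0],
  [0, 0, 0, 0, 0, 0, 0],
  [0, -1.5, 0, 0, 0, 0, 0],
  [0, -2.5, -0.5, 0, 0, 0, 0],
  [0, -3, -0.5, 0, 0, 0, 0],
  [0, -3, -0.5, 0, 0, 0, 0],
  [0, -3, -0.5, 0, 0, 0, 0],
])

```text
time: 39.9
position: [497.8, -55.7, 265.0]
tool_rot: [-179.8, -0.0, 90.0]
contact_force: [0.5, -1.8, -0.5]
opening: 41.8
gripper_force: 41.1
```

>>> step_arm([
  [0, -3, -0.5, 0, 0, 0, 0],
  [0, -3, -0.5, 0, 0, 0, 0],
  [0, -3, -0.5, 0, 0, 0, 0],
  [0, -3, -0.5, 0, 0, 0, 0],
  [0, -3, -0.5, 0, 0, 0, 0],
  [0, -2.5, -0.4, 0, 0, 0, 0],
  [0, -1.8, 0, 0, 0, 0, 0],
  [0, 0, 0, 0, 0, 0, 0],
])

```text
time: 40.7
position: [469.3, -249.2, 265.3]
tool_rot: [-179.9, -0.0, 89.8]
contact_force: [0.3, 0.0, -1.3]
opening: 42.6
gripper_force: 41.0
```

>>> step_arm([
  [0, 0, 0, 1.5, 0, 0, 0],
  [0, 0, 0, 2.5, 0, 0, 0],
  [0, 0, 0, 2.5, 0, 0, 0],
  [0, 0, 0, 2.5, 0, 0, 0],
  [0, 0, 0, 2, 0, 0, 0],
  [0, 0, 0, 0, 0, 0, 0],
  [0, 0, 0, 0, 0, 0, 0],
  [0, 0, 0, 0, 0, 0, 0],
])

```text
time: 41.5
position: [470.7, -247.1, 158.0]
tool_rot: [179.9, 0.1, 90.0]
contact_force: [0.7, -0.3, -1.5]
opening: 42.3
gripper_force: 41.1
```

>>> step_arm([
  [0, 0, -0.1, 1.2, 0, 0, 0],
  [0, 0, 0, 1.8, 0, 0, 0],
  [0, 0, 0, 1, 0, 0, 0],
  [0, 0, 0, 0.3, 0, 0, 0],
  [0, 0, 0, 0.1, 0, 0, 0],
  [0, 0, 0, 0, 0, 0, 0],
  [0, 0, 0, 0, 0, 0, 0],
  [0, 0, 0, 0, 0, 0, 0],
])

```text
time: 42.3
position: [469.3, -247.2, 113.3]
tool_rot: [180.0, 0.0, 90.0]
contact_force: [0.4, 0.2, -1.9]
opening: 42.2
gripper_force: 41.1
```

>>> step_arm([
  [0, 0, 0, 0.1, 0, 0, 0],
  [0, 0, 0, 0.1, 0, 0, 0],
  [0, 0, 0, 0.1, 0, 0, 0],
  [0, 0, 0, 0, 0, 0, 0],
  [0, 0, 0, 0, 0, 0, 0],
  [0, 0, 0, 0, 0, 0, 0],
  [0, 0, 0, 0, 0, 0, 0],
  [0, 0, 0, 0, 0, 0, 0],
])

```text
time: 43.1
position: [469.3, -247.5, 111.9]
tool_rot: [179.9, 0.1, 90.0]
contact_force: [-4.6, 1.1, 13.4]
opening: 42.2
gripper_force: 42.8
```

>>> step_arm([
  [100, 0, 0, 0, 0, 0, 0],
  [100, 0, 0, 0, 0, 0, 0],
  [100, 0, 0, 0, 0, 0, 0],
  [100, 0, 0, -3, 0, 0, 0],
  [100, 0, 0, -3, 0, 0, 0],
  [100, 0, 0, -3, 0, 0, 0],
  [100, 2, 0, 0, 0, 0, 0],
  [100, 3.5, 0, 0, 0, 0, 0],
])

```text
time: 43.9
position: [469.5, -193.2, 200.5]
tool_rot: [179.9, 0.1, 89.8]
contact_force: [-0.5, 0.3, 0.1]
opening: 85.2
gripper_force: 0.0
```

>>> step_arm([
  [100, 4, 1, 0, 0, 0, 0],
  [100, 4, 1, 0, 0, 0, 0],
  [100, 4, 1, 0, 0, 0, 0],
  [100, 4, 1, 0, 0, 0, 0],
  [100, 4, 1, 0, 0, 0, 0],
  [100, 0, 0, 0, 0, 0, 0],
  [100, 0, 0, 2, 0, 0, 0],
  [100, 0, 0, 2, 0, 0, 0],
])

```text
time: 44.7
position: [519.3, 7.9, 159.5]
tool_rot: [179.9, 0.0, 90.1]
contact_force: [0.5, 0.1, -0.4]
opening: 85.5
gripper_force: 0.0
```

>>> step_arm([
  [100, 0, 0, 2, 0, 0, 0],
  [100, 0, 0, 0, 0, 0, 0],
  [100, 0, 0, 0, 0, 0, 0],
  [100, 0, 0, 0, 0, 0, 0],
  [100, 0, 0, 0, 0, 0, 0],
  [100, 0, 0, 0, 0, 0, 0],
  [100, 0, 0, 0, 0, 0, 0],
  [100, 0, 0, 0, 0, 0, 0],
])

```text
time: 45.5
position: [519.1, 8.0, 140.0]
tool_rot: [180.0, 0.0, 90.0]
contact_force: [0.4, -0.7, 0.6]
opening: 85.4
gripper_force: 0.0
```

>>> step_arm([
  [100, 0, 0, 1.8, 0, 0, 0],
  [100, 0, 0, 1.8, 0, 0, 0],
  [100, 0, 0, 1.4, 0, 0, 0],
  [100, 0, 0, 0, 0, 0, 0],
  [0, 0, 0, 0, 0, 0, 0],
  [0, 0, 0, 0, 0, 0, 0],
  [0, 0, 0, 0, 0, 0, 0],
  [0, 0, 0, 0, 0, 0, 0],
])

```text
time: 46.3
position: [519.5, 7.9, 90.5]
tool_rot: [179.9, 0.0, 90.0]
contact_force: [2.8, 0.2, 4.4]
opening: 28.5
gripper_force: 39.5
```

>>> step_arm([
  [0, 0, 0, 0, 0, 0, 0],
  [0, 0, 0, -1.5, 0, 0, 0],
  [0, 0, 0, -2.5, 0, 0, 0],
  [0, 0, 0, -2.5, 0, 0, 0],
  [0, 0, 0, -2.5, 0, 0, 0],
  [0, 0, 0, -3, 0, 0, 0],
  [0, 0, 0, -3, 0, 0, 0],
  [0, 0, 0, -2, 0, 0, 0],
])

```text
time: 47.1
position: [519.1, 8.0, 261.7]
tool_rot: [179.9, 0.0, 90.0]
contact_force: [0.4, -0.0, -2.0]
opening: 28.9
gripper_force: 39.9
```

>>> step_arm([
  [0, -1.5, 0, 0, 0, 0, 0],
  [0, -2.5, -0.5, 0, 0, 0, 0],
  [0, -3, -0.5, 0, 0, 0, 0],
  [0, -3, -0.5, 0, 0, 0, 0],
  [0, -3, -0.5, 0, 0, 0, 0],
  [0, -3, -0.5, 0, 0, 0, 0],
  [0, -3, -0.5, 0, 0, 0, 0],
  [0, -3, -0.5, 0, 0, 0, 0],
])

```text
time: 47.9
position: [482.6, -213.7, 257.9]
tool_rot: [-179.8, -0.1, 90.0]
contact_force: [-0.9, 0.8, -1.6]
opening: 29.5
gripper_force: 39.9
```

>>> step_arm([
  [0, -3, -0.5, 0, 0, 0, 0],
  [0, -3, -0.5, 0, 0, 0, 0],
  [0, -2.5, -0.5, 0, 0, 0, 0],
  [0, -1.7, 0, 0, 0, 0, 0],
  [0, 0, 0, 0, 0, 0, 0],
  [0, 0, 0, 0, 0, 0, 0],
  [0, 0, 0, 1.5, 0, 0, 0],
  [0, 0, 0, 2.5, 0, 0, 0],
])

```text
time: 48.7
position: [470.1, -313.3, 220.8]
tool_rot: [179.8, 0.1, 90.1]
contact_force: [0.6, -0.1, -2.7]
opening: 29.2
gripper_force: 40.0
```

>>> step_arm([
  [0, 0, 0, 2.5, 0, 0, 0],
  [0, 0, 0, 2.5, 0, 0, 0],
  [0, 0, 0, 2.5, 0, 0, 0],
  [0, 0, 0, 1.5, 0, 0, 0],
  [0, 0, 0, 0.5, 0, 0, 0],
  [0, 0, 0, 0, 0, 0, 0],
  [0, 0, 0, 0, 0, 0, 0],
  [0, 0, 0, 0, 0, 0, 0],
])

```text
time: 49.5
position: [469.6, -314.2, 126.0]
tool_rot: [179.9, 0.1, 90.0]
contact_force: [0.5, 0.2, -2.4]
opening: 29.0
gripper_force: 39.8
```

>>> step_arm([
  [0, 0, 0, 1, 0, 0, 0],
  [0, 0, 0, 1.2, 0, 0, 0],
  [0, 0, 0, 0.5, 0, 0, 0],
  [0, 0, 0, 0.2, 0, 0, 0],
  [0, 0, 0, 0.1, 0, 0, 0],
  [0, 0, 0, 0.1, 0, 0, 0],
  [0, 0, 0, 0.1, 0, 0, 0],
  [0, 0, 0, 0, 0, 0, 0],
])

```text
time: 50.3
position: [469.3, -314.3, 94.4]
tool_rot: [179.9, 0.1, 90.0]
contact_force: [-2.1, 2.0, 8.3]
opening: 28.7
gripper_force: 40.5
```

>>> step_arm([
  [0, 0, 0, 0, 0, 0, 0],
  [0, 0, 0, 0, 0, 0, 0],
  [0, 0, 0, 0, 0, 0, 0],
  [0, 0, 0, 0, 0, 0, 0],
  [0, 0, 0, 0, 0, 0, 0],
  [0, 0, 0, 0, 0, 0, 0],
  [0, 0, 0, 0, 0, 0, 0],
  [0, 0, 0, 0, 0, 0, 0],
])

```text
time: 51.1
position: [469.2, -314.3, 94.4]
tool_rot: [179.9, 0.1, 90.0]
contact_force: [-2.5, 2.3, 8.2]
opening: 29.0
gripper_force: 40.5
```

>>> step_arm([
  [100, 0, 0, 0, 0, 0, 0],
  [100, 0, 0, 0, 0, 0, 0],
  [100, 0, 0, 0, 0, 0, 0],
  [100, 0, 0, -3, 0, 0, 0],
  [100, 0, 0, -4, 0, 0, 0],
  [100, 0, 0, -4, 0, 0, 0],
  [100, 2, 0, 0, 0, 0, 0],
  [100, 3.4, 0, 0, 0, 0, 0],
])

```text
time: 51.9
position: [469.6, -261.4, 204.1]
tool_rot: [179.8, 0.2, 89.9]
contact_force: [-0.2, -0.2, -0.9]
opening: 85.3
gripper_force: 0.0
```

>>> step_arm([
  [100, 4, 1, 0, 0, 0, 0],
  [100, 4, 1, 0, 0, 0, 0],
  [100, 4, 1, 0, 0, 0, 0],
  [100, 4, 1, 0, 0, 0, 0],
  [100, 4, 1, 0, 0, 0, 0],
  [100, 0, 0, 0, 0, 0, 0],
  [100, 0, 0, 2, 0, 0, 0],
  [100, 0, 0, 3, 0, 0, 0],
])

```text
time: 52.7
position: [520.4, -60.4, 153.7]
tool_rot: [179.7, 0.1, 90.1]
contact_force: [-0.1, -1.0, -0.4]
opening: 85.3
gripper_force: 0.0
```

>>> step_arm([
  [100, 0, 0, 0, 0, 0, 0],
  [100, 0, 0, 0, 0, 0, 0],
  [100, 0, 0, 0, 0, 0, 0],
  [100, 0, 0, 0, 0, 0, 0],
  [100, 0, 0, 0, 0, 0, 0],
  [100, 0, 0, 0, 0, 0, 0],
  [100, 0, 0, 0, 0, 0, 0],
  [100, 0, 0, 0, 0, 0, 0],
])

```text
time: 53.5
position: [519.0, -60.0, 152.9]
tool_rot: [180.0, 0.0, 90.0]
contact_force: [-0.6, -0.1, -0.2]
opening: 85.4
gripper_force: 0.0
```

Down 52.5 mm, then grip and lift 170 mm.

>>> step_arm([
  [100, 0, 0, 1.8, 0, 0, 0],
  [100, 0, 0, 1.8, 0, 0, 0],
  [100, 0, 0, 1.65, 0, 0, 0],
  [100, 0, 0, 0, 0, 0, 0],
  [0, 0, 0, 0, 0, 0, 0],
  [0, 0, 0, 0, 0, 0, 0],
  [0, 0, 0, 0, 0, 0, 0],
  [0, 0, 0, 0, 0, 0, 0],
])

```text
time: 54.3
position: [519.8, -60.2, 101.3]
tool_rot: [179.9, 0.0, 90.0]
contact_force: [0.1, -0.6, 0.6]
opening: 34.0
gripper_force: 39.6
```

>>> step_arm([
  [0, 0, 0, 0, 0, 0, 0],
  [0, 0, 0, -1.5, 0, 0, 0],
  [0, 0, 0, -2.5, 0, 0, 0],
  [0, 0, 0, -2.5, 0, 0, 0],
  [0, 0, 0, -2.5, 0, 0, 0],
  [0, 0, 0, -3, 0, 0, 0],
  [0, 0, 0, -3, 0, 0, 0],
  [0, 0, 0, -2, 0, 0, 0],
])

```text
time: 55.1
position: [519.0, -60.0, 272.1]
tool_rot: [179.9, 0.0, 90.0]
contact_force: [-0.4, 0.3, -2.4]
opening: 33.7
gripper_force: 40.2
```

>>> step_arm([
  [0, -1.5, 0, 0, 0, 0, 0],
  [0, -2.5, -0.5, 0, 0, 0, 0],
  [0, -3, -0.5, 0, 0, 0, 0],
  [0, -3, -0.5, 0, 0, 0, 0],
  [0, -3, -0.5, 0, 0, 0, 0],
  [0, -3, -0.5, 0, 0, 0, 0],
  [0, -3, -0.5, 0, 0, 0, 0],
  [0, -3, -0.5, 0, 0, 0, 0],
])

```text
time: 55.9
position: [482.7, -281.7, 268.3]
tool_rot: [-179.8, -0.1, 90.0]
contact_force: [0.4, -0.1, -2.5]
opening: 34.5
gripper_force: 40.1
```

>>> step_arm([
  [0, -3, -0.5, 0, 0, 0, 0],
  [0, -3, -0.5, 0, 0, 0, 0],
  [0, -2.6, -0.4, 0, 0, 0, 0],
  [0, -2, 0, 0, 0, 0, 0],
  [0, 0, 0, 0, 0, 0, 0],
  [0, 0, 0, 0, 0, 0, 0],
  [0, 0, 0, 1.5, 0, 0, 0],
  [0, 0, 0, 2.5, 0, 0, 0],
])

```text
time: 56.7
position: [470.5, -385.8, 231.0]
tool_rot: [179.9, 0.1, 90.1]
contact_force: [-0.1, 1.0, -2.2]
opening: 34.0
gripper_force: 40.3
```

>>> step_arm([
  [0, 0, 0, 2.5, 0, 0, 0],
  [0, 0, 0, 2.5, 0, 0, 0],
  [0, 0, 0, 2.5, 0, 0, 0],
  [0, 0, 0, 1.5, 0, 0, 0],
  [0, 0, 0, 0.5, 0, 0, 0],
  [0, 0, 0, 0, 0, 0, 0],
  [0, 0, 0, 0, 0, 0, 0],
  [0, 0, 0, 0, 0, 0, 0],
])

```text
time: 57.5
position: [470.5, -386.3, 136.5]
tool_rot: [179.9, 0.1, 90.0]
contact_force: [-0.9, 0.1, -1.7]
opening: 33.8
gripper_force: 40.2
```

>>> step_arm([
  [0, 0, 0, 1, 0, 0, 0],
  [0, 0, 0, 1.2, 0, 0, 0],
  [0, 0, 0, 0.5, 0, 0, 0],
  [0, 0, 0, 0.2, 0, 0, 0],
  [0, 0, 0, 0.1, 0, 0, 0],
  [0, 0, 0, 0.1, 0, 0, 0],
  [0, 0, 0, 0, 0, 0, 0],
  [0, 0, 0, 0, 0, 0, 0],
])

```text
time: 58.3
position: [470.1, -386.1, 105.2]
tool_rot: [180.0, 0.0, 90.0]
contact_force: [-2.1, 2.0, 5.4]
opening: 33.9
gripper_force: 40.4
```

Contact with the tray floor. I release, lift and back away for a check.

>>> step_arm([
  [100, 0, 0, 0, 0, 0, 0],
  [100, 0, 0, 0, 0, 0, 0],
  [100, 0, 0, 0, 0, 0, 0],
  [100, 0, 0, -3, 0, 0, 0],
  [100, 0, 0, -4, 0, 0, 0],
  [100, 0, 0, -4, 0, 0, 0],
  [100, 0, -3, 0, 0, 0, 0],
  [100, 0, -4, 0, 0, 0, 0],
])

```text
time: 59.1
position: [400.8, -386.4, 215.5]
tool_rot: [179.8, 0.2, 90.1]
contact_force: [-0.9, -0.4, -0.1]
opening: 85.3
gripper_force: 0.0
```

>>> step_arm([
  [100, 0, -4, 0, 0, 0, 0],
  [100, 0, -4, 0, 0, 0, 0],
  [100, -1, -4, 0, 0, 0, 0],
  [100, -2, -3, 0, 0, 0, 0],
  [100, -2, -2, 0, 0, 0, 0],
  [100, 0, 0, 0, 0, 0, 0],
  [100, 0, 0, 0, 0, 0, 0],
  [100, 0, 0, 0, 0, 0, 0],
])

```text
time: 59.9
position: [230.6, -435.5, 214.2]
tool_rot: [180.0, -0.0, 90.0]
contact_force: [-0.0, -0.4, -0.4]
opening: 85.3
gripper_force: 0.0
```

```bash
python3 - <<'E'
from h import *
print(bot.observe()['position'])
p,d=save('top','d1');c0=cloud('top',np.load('pics/top0.npy'));c1=cloud('top',d)
for nm,lo,hi,y0,y1 in(('can',136,160,-285,-215),('amber',120,136,-345,-290),('sq',130,146,-420,-350)):
    for c in(c0,c1):
        z=c[:,:,2];m=(z>lo)&(z<hi)&(c[:,:,1]>y0)&(c[:,:,1]<y1)&(abs(c[:,:,0]-469)<40);q=c[m]
        print(nm,len(q),np.median(q,axis=0).round(1),q.mean(0).round(1))
m=np.zeros(d.shape,bool);m[205:285,145:215]=1
g=cv2.cvtColor(p,cv2.COLOR_RGB2GRAY);v,u=np.where(m&(g<60)&(c1[:,:,2]<60));print('foc px',u.min(),u.max(),v.min(),v.max(),onz('top',u.min(),240,18),onz('top',u.max(),240,18))
cv2.imwrite('pics/d1c.png',cv2.resize(p[140:290,130:450,::-1],None,fx=2.5,fy=2.5,interpolation=cv2.INTER_CUBIC))
E
```

```text
[ 230.64401312 -435.47932756  214.19544519]
can 229 [ 468.5 -246.4  147.9] [ 468.4 -246.6  147.8]
can 230 [ 465.9 -245.9  148.3] [ 465.8 -245.8  147.9]
amber 110 [ 469.5 -313.6  128.2] [ 469.  -313.6  128. ]
amber 111 [ 467.1 -312.4  128.1] [ 467.1 -312.9  127.7]
sq 155 [ 469.1 -385.6  137.9] [ 469.2 -385.7  137.8]
sq 155 [ 469.1 -384.8  138.4] [ 469.  -384.6  138.1]
foc px 145 214 206 276 [523.15278157 408.26627793  18.        ] [520.63268131 207.74120123  18.        ]
```

View pics/d1c.png

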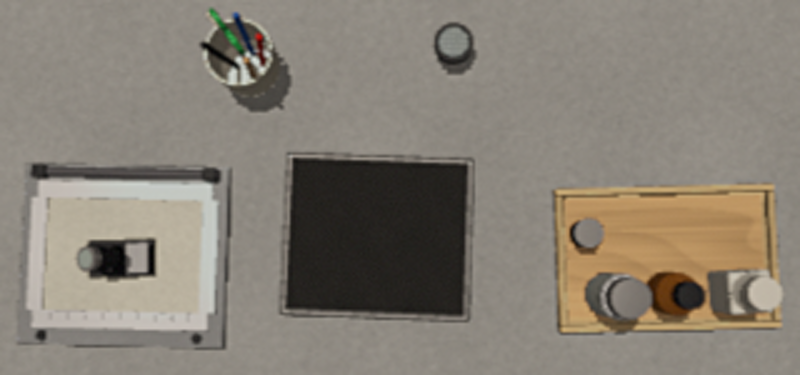

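The final picture shows the focuser mid-easel, the mat empty, and the can, amber and square bottles back on the tray within 3 mm of their starts. The film can, loupe and mug are unmoved.

```bash
python3 -c "
from rig import bot
print(bot.hand_in())"
```

```text
the job is handed in; nothing more can be done
None
```

I've handed the job in: the focuser stands in the middle of the easel, the two bottles and the can are back on the tray within about 3 mm of where they started, and the film can, loupe and mug look unmoved (the hand-in returned no verdict).

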